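# Put the flux and the rouge away and latch the crib

### The arm

A 6-joint arm with a two-finger parallel gripper is mounted at the origin on a cart in front of the work surface, level with it; the furniture and walls round the work are solid. World frame = base frame: x ahead of the robot, y to its left, z up, the work surface at z = 0. Lengths are in m, angles in rad, forces in N, time in s.
With the tool pointing down it reaches from about 0.275 to 0.725 m from the base axis. Payload 5.6 kg.
Tool frame: the origin (TCP) lies on the mounting face of the last link; the fingertips stand ahead of it and the grasp point (between the pads) lies 155 mm ahead of it (manip.tip_reach is the y of the fingertips in the tool frame, in m); y points along the fingers, x is the direction in which the jaws open and shut, and the axes are right-handed (so a half turn about y gives the same grasp; the last joint's range is limited). The gripper opens to 85 mm and grips with 20 to 120 N. Pads are 22 mm wide; open, the fingers measure 114 mm over their backs; the gripper's body (76 mm by 85 mm) begins 54 mm behind the grasp point. The pads swing forward as they close: fully open they stand 13 mm farther back than shut.
Start: joints at [-0.837, 0.255, 0.108, 0, -1.424, -0.285], TCP at [0.239, -0.496, 0.405] pointing down, gripper open.
Joint ranges: [-2.95, 2.95], [-1.21, 1.97], [-1.09, 1.5], [-2.87, 1.71], [-2.94, -0.07], [-3.05, 3.05]. Speed limits (rad/s): [2.57, 2.57, 3.14, 3.14, 3.14, 3.14].

### API

Orientations are given as a unit quaternion [w, x, y, z].
In Python, from station import manip gives the robot as it stands.
- The arm moves only by the tool drive_tool, never from a script. Its argument "deltas" is one flat list of numbers, 7 for each row, row after row: the shift along the tool's x, y, z in mm, then the turn, a rotation vector about the tool's x, y, z in rad, then the closure, from -1 (fully open) to 1 (shut). In form: [tx, ty, tz, rx, ry, rz, grip, tx, ty, tz, rx, ry, rz, grip, ...]. A call has exactly 10 rows; each row shifts and turns the pose as measured when the row begins, along the tool's axes as they then stand; what a row does not reach is not made up. A row lasts 1/8 s, in which the tool goes at most 62.5 mm and 10.7 degrees, less where a joint would pass 70% of its speed; a pose out of reach is approached as far as the arm can. A call is refused whole if a number of a shift passes 62.5 or a number of a turn 0.188, either way. A call with a gripper value outside its range is refused whole. The fingers move at their own pace and stop on an object; "newtons" is the grip in N (left out, the last holds). Time passes only in rows, so rows that do not move let the fingers close, or fill a call up. It gives the time, the measured TCP pose, the force and the opening at its end, in the units of the state.
- manip.sense(): the state, without advancing time (a new reading comes with each control period).
- manip.read_camera(name): name is "scene" or "top"; returns the picture (384x512x3 uint8, blue, green, red); there is no depth.
- manip.camera_model(name): a dict with "fx", "fy", "cx", "cy" (pixels), "R" (3x3) and "t" (3): a world point X has camera coordinates R X + t. Camera axes: x right, y down, z forward; pixel columns grow to the right and rows downward; lengths in m; the calibration is good to about 2 mm. A picture is of the moment at which its call begins. camera_model takes no time and is no camera call.
- manip.sign_off(): hands the job in, once; it reports no verdict.
Trained networks look in the newest picture that a camera, given by its name, has taken for a name from the list of things; names that differ only in an ending like _2 or _b are one class to them, and where a whole thing is asked for, a point or a joint stands for the part that bears it (a point fixed in the world has none). Each returns a list of dicts, best first, with "confidence" (0 to 1); they miss things now and then, are a little off and sometimes report something else, mostly with a low value. They report only what shows in the picture. A call takes as long as a camera call. They do not tell look-alikes from the thing itself.
- manip.search_frame(camera, label): "box" ([left, top, right, bottom] in pixels, round what is visible of it).
- manip.cut_out(camera, label): "pixels" (384x512 bool, what is visible of it) and "box" ([left, top, right, bottom] in pixels, round what is visible of it).
The state is a dict: "clock": time; "qpos": joint angles; "dq": joint speeds; "joint_torque": joint torques, N m; "eef_pos": TCP position; "orientation": TCP orientation; "ft_force": force on the tool from outside, world axes, zero at the start; "ft_torque": the same for the moment, N m; "grip_width": finger opening in m.
Only numpy, scipy, OpenCV 4.12 (cv2) and the standard library are available. Lean on these libraries where they do the work, as an engineer would, in place of code of your own. Each camera call takes 0.05 s, during which the arm holds its last target. There are 200 camera calls.

### The job

Put the flux bottle and the rouge jar away: set both down upright, without dropping them, on the floor of the open-topped blue spill crib while its gate stands open. Then push the gate fully shut until its spring latch snaps in behind the strike, and let go. Leave the charcoal block, the borax dish and the snips where they are.

Things in the scene. Friction and masses are not known exactly. Their poses are not given: they have to be found in the camera images.
- crib: Open-topped blue sheet-steel crib fixed to the bench, 125 mm deep (its x) by 204 mm wide (its y) by 59 mm high with its steel rims; origin under its centre at bench level; x points from the gate (front) to the back wall, y to the left seen from the front, z up. Floor 4 mm thick, walls 4 mm; with the gate shut the free inner space runs from x = -0.052 to 0.058 and y = -0.098 to 0.098, but the gate's latch case takes the corner y = -0.084 to -0.044 back to x = -0.041.
- gate (a joint): Angle of the aluminium gate that closes the crib's front: 0 shut, grows as it swings out to the front (most 1.3 rad). Hinged on an upright axis at its left end (crib's +y). It stays where it is left (stiff hinge, 0.04 N m). On the last 0.08 rad the latch bolt meets the strike and the push, at 135 mm from the hinge, rises to some 3 to 7 N until it has snapped over; the gate then rests within 0.02 rad of shut and cannot swing out again.
- latch_bolt (a joint): How far the brass bevelled bolt at the gate's free end is pushed back into its case (m): 0 fully out, at most 0.0085; its spring (1.5 N, 200 N/m more) always drives it out; about 0.005 as it rides over the strike.
- gate_hinge (a point): Point on the gate's hinge axis, half-way up the gate (31 mm over the bench). The gate is a flat plate 8 mm thick that runs from here 170 mm along its own -y to the free end; its own x is square to it, towards the inside; it spans heights 7 to 55 mm, and a small brass knob on the bolt stands to 66 mm, inside, 16 mm from the free end.
- gate_push (a point): Point on the gate's outer face, 135 mm from the hinge axis and 35 mm from the free end, 31 mm over the bench; here to push.
- flux_mid (a point): Centre, half-way up, of the white soft flux bottle with a nozzle and a red-banded label: round, body 41 mm across, 94 mm high, 85 g, stands upright; z along the nozzle. The straight body reaches up to about 60 mm.
- jar_mid (a point): Centre, half-way up, of the rouge jar: white with a black screw lid, round, 54 mm across, 50 mm high, 110 g, stands upright; z up. Grip it half-way up or lower, on the white body below the lid.
- charcoal_block: Bystander: black charcoal soldering block, 64 x 117 x 30 mm; origin under its centre.
- borax_dish: Bystander: white borax dish, 72 mm across, 18 mm high; origin under its centre.
- shears: Bystander: black-handled snips lying flat, 44 x 123 x 9 mm; origin under the centre.
Things that resemble listed ones, but are neither listed nor needed, are in the scene too. Several things look just like the part that bears flux_mid: the one meant starts nearest to the robot's base.

How it is judged:
On the way, in this order (a step that is already met when the one before it is completed fails the run):
1. the bottle and the jar stand upright on the crib's floor, let go, with the gate still open (x of flux_mid in the frame of crib between -0.055 and 0.06 m and y of flux_mid in the frame of crib between -0.095 and 0.095 m and z of flux_mid in the frame of crib between 0.043 and 0.059 m and angle between each of flux_mid, jar_mid's own z axis and vertical below 0.15 rad and x of jar_mid in the frame of crib between -0.055 and 0.06 m and y of jar_mid in the frame of crib between -0.095 and 0.095 m and z of jar_mid in the frame of crib between 0.021 and 0.037 m and contact force between the fingers and flux_bottle below 0.1 N and contact force between the fingers and polish_jar below 0.1 N and value of joint gate above 0.2 rad), for 0.2 s.
2. the gate is shut and its bolt has snapped out behind the strike (value of joint gate below 0.03 rad and value of joint latch_bolt below 0.002 m), for 0.2 s.
At the end, for the whole second after the job is handed in: The flux bottle and the rouge jar stand upright (within 0.15 rad) and at rest on the crib's floor (within 8 mm in height), inside its walls; the gate is shut to within 0.03 rad with the latch bolt out to within 2 mm behind the strike (all of step 2 and x of flux_mid in the frame of crib between -0.055 and 0.06 m and y of flux_mid in the frame of crib between -0.095 and 0.095 m and z of flux_mid in the frame of crib between 0.043 and 0.059 m and angle between each of flux_mid, jar_mid's own z axis and vertical below 0.15 rad and x of jar_mid in the frame of crib between -0.055 and 0.06 m and y of jar_mid in the frame of crib between -0.095 and 0.095 m and z of jar_mid in the frame of crib between 0.021 and 0.037 m and linear speed of each of flux_bottle, polish_jar below 0.02 m/s); the robot touches nothing.
It fails at once if the charcoal block, the borax dish or the snips moved by more than 20 mm (distance of any of charcoal_block, borax_dish, shears from where it was at the start of the episode above 0.02 m).
It fails at once if the bottle or the jar dropped from more than about 30 mm ((height (world z) of flux_mid above 0.071 m and linear speed of flux_bottle above 0.4 m/s and contact force between the fingers and flux_bottle below 0.01 N) or (height (world z) of jar_mid above 0.049 m and linear speed of polish_jar above 0.4 m/s and contact force between the fingers and polish_jar below 0.01 N)).
It fails at once if the bottle or the jar knocked over (angle between any of flux_mid, jar_mid's own z axis and vertical above 0.9 rad).
It also fails if it takes over 67 s, if anything falls off the work surface, if the arm or the gripper's body presses on something with over 40 N, if the wrist force passes 120 N, or if a joint passes its speed limit or range.

## Working session

There is one attempt and no reset: what is moved stays moved. The work goes in short steps, Python scripts to look and compute and a tool call to move; the robot and the scene stay as the last step left them, time stands still between calls to the robot, and variables do not carry over. Pictures are saved under pics/ and viewed, about 8 in all and at most 12, crops included, and the job is handed in when it is done.

Besides the shell and the picture viewer there is one more tool, called after "Call:" as a command line: name --argument value ..., lists and objects as JSON in quotes. drive_tool: Moves the arm, as the interface text tells. Its arguments: {"type":"object","properties":{"deltas":{"type":"array","items":{"type":"number"}},"newtons":{"type":"number"}},"required":["deltas"]}

```bash
mkdir -p pics
cat > h.py <<'E'
from station import manip
import numpy as np, cv2
def pt(cam,u,v,z):
    m=manip.camera_model(cam);R=np.array(m["R"]);t=np.array(m["t"])
    d=R.T@np.array([(u-m["cx"])/m["fx"],(v-m["cy"])/m["fy"],1]);c=-R.T@t
    return c+d*(z-c[2])/d[2]
def px(cam,X):
    m=manip.camera_model(cam);p=np.array(m["R"])@np.array(X)+np.array(m["t"])
    return m["fx"]*p[0]/p[2]+m["cx"],m["fy"]*p[1]/p[2]+m["cy"]
E
python3 - <<'E'
from h import *
for c in("scene","top"):
    im=manip.read_camera(c);cv2.imwrite(f"pics/{c}0.png",cv2.resize(im,(768,576)))
    m=manip.camera_model(c);print(c,-np.array(m["R"]).T@np.array(m["t"]),m["fx"],np.round(m["R"],2).tolist())
    for l in("crib","gate","flux_mid","jar_mid","charcoal_block","borax_dish","shears"):
        for r in manip.search_frame(c,l)[:4]:print(c,l,np.round(r["box"]),round(r["confidence"],2))
s=manip.sense();print(s,manip.tip_reach)
E
```

```text
scene [-0.05015717  0.79593843  0.62785865] 432.8100324046942 [[-0.78, -0.63, 0.01], [-0.31, 0.38, -0.87], [0.55, -0.68, -0.49]]
scene crib [174. 173. 282. 239.] 0.77
scene gate [216. 210. 283. 233.] 0.6
scene flux_mid [327. 149. 344. 176.] 0.81
scene flux_mid [277. 159. 296. 193.] 0.77
scene flux_mid [316. 164. 330. 197.] 0.74
scene flux_mid [298. 151. 310. 183.] 0.67
scene jar_mid [166. 266. 194. 305.] 0.75
scene charcoal_block [ 87. 224. 144. 264.] 0.57
scene borax_dish [134. 244. 166. 270.] 0.96
scene shears [255. 174. 278. 190.] 0.69
top [ 0.48093787 -0.01805047  1.00895377] 381.20176286302217 [[-0.0, -1.0, 0.0], [-0.99, 0.0, -0.11], [0.11, -0.0, -0.99]]
top crib [176. 133. 264. 236.] 0.94
top gate [190. 194. 244. 232.] 0.69
top gate [321. 219. 344. 232.] 0.67
top flux_mid [380. 202. 404. 221.] 0.89
top flux_mid [321. 221. 343. 235.] 0.79
top flux_mid [338. 188. 356. 207.] 0.71
top flux_mid [308. 182. 326. 198.] 0.57
top jar_mid [ 96. 220. 123. 241.] 0.83
top charcoal_block [ 93. 125. 148. 154.] 0.65
top borax_dish [107. 163. 136. 192.] 0.82
top borax_dish [ 96. 217. 122. 241.] 0.49
top shears [299. 153. 341. 166.] 0.49
top shears [190. 195. 243. 234.] 0.49
{'clock': 0.8, 'qpos': array([-8.37386643e-01,  2.55037643e-01,  1.08221713e-01,  1.38161843e-06,
       -1.42391791e+00, -2.84591463e-01]), 'dq': array([ 4.91283820e-05,  7.84370170e-04,  1.14511378e-03, -1.07529515e-03,
        5.85924661e-04, -9.02094202e-04]), 'joint_torque': array([-7.56647933e-04, -3.86357903e+01,  2.38056332e+01,  5.36760315e+00,
       -4.46178828e-04,  2.16496619e-05]), 'eef_pos': array([ 0.23865166, -0.49550409,  0.40472489]), 'orientation': array([ 0.37617654, -0.37621878, -0.59872159,  0.59873458]), 'ft_force': array([ 0.49403724, -0.41590752,  0.12441949]), 'ft_torque': array([ 0.0619213 , -0.03359863,  0.00358056]), 'grip_width': 0.08535910332969916} 0.1734
```

View pics/top0.png

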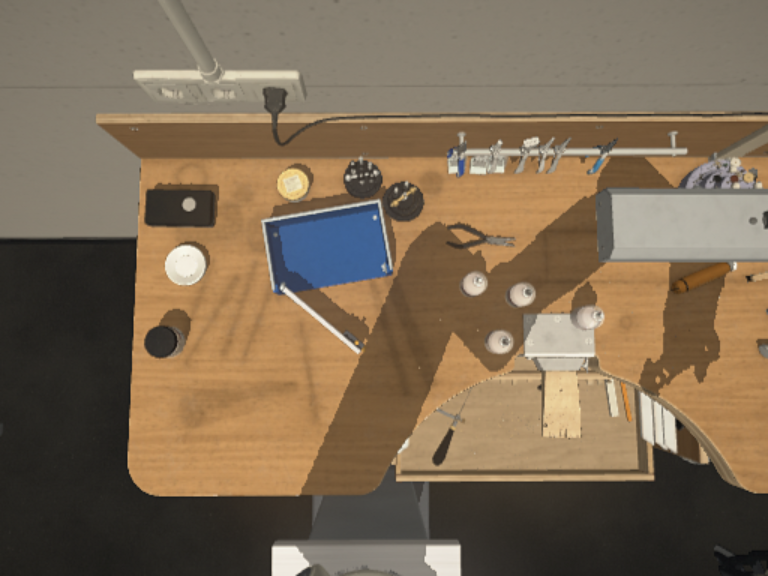

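View pics/scene0.png

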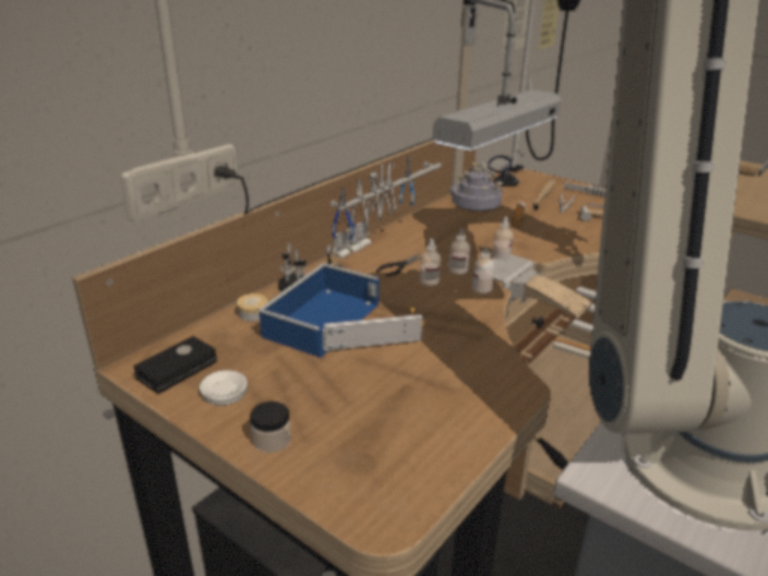

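Top view (768 px frame): the crib is at (327,247) and its gate is open, running from (283,288) to (360,351). The jar is at (163,341). There are four bottles, at (475,284), (522,293), (590,317) and (500,342). The last looks nearest the base, but I'll compute distances to check and look at it enlarged.

```bash
cat >> h.py <<'E'
from scipy.optimize import least_squares
def cyl(x,y,prof):
    a=np.linspace(0,2*np.pi,24,endpoint=False)
    return np.array([[x+r*np.cos(t),y+r*np.sin(t),z] for r,z in prof for t in a])
def bb(c,P):
    q=np.array([px(c,p) for p in P]);return np.r_[q.min(0),q.max(0)]
BOT=[(.0205,0),(.0205,.06),(.004,.094)];JAR=[(.027,0),(.027,.05)]
def fit(boxes,prof,x0,z0=0):
    f=lambda p:np.concatenate([bb(c,cyl(p[0],p[1],[(r,z+z0) for r,z in prof]))-b for c,b in boxes])
    s=least_squares(f,x0,diff_step=1e-3,loss="soft_l1");return s.x,np.round(s.fun,1)
E
python3 - <<'E'
from h import *
T=manip.read_camera("top");S=manip.read_camera("scene")
for l,prof,z in(("flux_mid",BOT,.05),("jar_mid",JAR,.03)):
    a=[r["box"] for r in manip.cut_out("top",l)[:5] if r["confidence"]>.4]
    b=[r["box"] for r in manip.cut_out("scene",l)[:5] if r["confidence"]>.4]
    for B in a:
        x,_=fit([("top",B)],prof,pt("top",(B[0]+B[2])/2,(B[1]+B[3])/2,z)[:2])
        e=[np.abs(bb("scene",cyl(*x,prof))-c).max() for c in b];k=int(np.argmin(e))
        x2,r=fit([("top",B),("scene",b[k])],prof,x)
        print(l,np.round(B),np.round(x,3),round(min(e),1),x2.round(4),round(np.hypot(*x2),3),r)
c1=cv2.resize(T[125:245,165:285],(480,480),interpolation=cv2.INTER_CUBIC)
c2=cv2.resize(T[165:245,300:420],(480,320),interpolation=cv2.INTER_CUBIC)
cv2.imwrite("pics/c1.png",c1)
s=cv2.resize(S[140:205,265:355],(480,347),interpolation=cv2.INTER_CUBIC)
cv2.imwrite("pics/c2.png",np.vstack([c2[:250],s]))
cv2.imwrite("pics/c3.png",cv2.resize(S[165:245,165:295],(780,480),interpolation=cv2.INTER_CUBIC))
E
```

```text
Traceback (most recent call last):
  File "h.py", line 19, in fit
    s=least_squares(f,x0,diff_step=1e-3,loss="soft_l1");return s.x,np.round(s.fun,1)
  File "h.py", line 18, in <lambda>
    f=lambda p:np.concatenate([bb(c,cyl(p[0],p[1],[(r,z+z0) for r,z in prof]))-b for c,b in boxes])
                               ~~^^^^^^^^^^^^^^^^^^^^^^^^^^^^^^^^^^^^^^^^^^^^^
  File "h.py", line 15, in bb
    q=np.array([px(c,p) for p in P]);return np.r_[q.min(0),q.max(0)]
                ~~^^^^^
  File "h.py", line 8, in px
    m=manip.camera_model(cam);p=np.array(m["R"])@np.array(X)+np.array(m["t"])
ValueError: time passes only in moves, steps and waits
```

```bash
sed -i 's/manip.camera_model(cam)/CM(cam)/' h.py; sed -i '2a import functools\nCM=functools.lru_cache(None)(lambda c:manip.camera_model(c))' h.py
python3 - <<'E'
from h import *
T=manip.read_camera("top");S=manip.read_camera("scene")
c1=cv2.resize(T[125:245,165:285],(480,480),interpolation=cv2.INTER_CUBIC)
c2=cv2.resize(T[165:245,300:420],(480,320),interpolation=cv2.INTER_CUBIC)
cv2.imwrite("pics/c1.png",c1)
s=cv2.resize(S[140:205,265:355],(480,347),interpolation=cv2.INTER_CUBIC)
cv2.imwrite("pics/c2.png",np.vstack([c2[:250],s]))
cv2.imwrite("pics/c3.png",cv2.resize(S[165:245,165:295],(780,480),interpolation=cv2.INTER_CUBIC))
for l,prof,z in(("flux_mid",BOT,.05),("jar_mid",JAR,.03)):
    a=[r["box"] for r in manip.cut_out("top",l)[:5] if r["confidence"]>.4]
    b=[r["box"] for r in manip.cut_out("scene",l)[:5] if r["confidence"]>.4]
    for B in a:
        x,_=fit([("top",B)],prof,pt("top",(B[0]+B[2])/2,(B[1]+B[3])/2,z)[:2])
        e=[np.abs(bb("scene",cyl(*x,prof))-c).max() for c in b];k=int(np.argmin(e))
        x2,r=fit([("top",B),("scene",b[k])],prof,x)
        print(l,np.round(B),np.round(x,3),round(min(e),1),x2.round(4),round(np.hypot(*x2),3),r)
E
```

```text
flux_mid [380. 202. 403. 220.] [ 0.528 -0.38 ] 5.5 [ 0.5271 -0.3788] 0.649 [-1.   0.9  0.4 -0.1  0.5 -5.4 -1.  -0.8]
flux_mid [335. 189. 354. 205.] [ 0.566 -0.26 ] 2.5 [ 0.5659 -0.2595] 0.623 [-1.2 -0.8  0.8  0.9 -0.9 -2.5  1.1  0.6]
flux_mid [306. 181. 326. 197.] [ 0.586 -0.187] 2.2 [ 0.5845 -0.1872] 0.614 [-0.2 -0.5  0.1  1.9  0.8 -1.5 -1.8  0.1]
flux_mid [319. 220. 342. 233.] [ 0.492 -0.222] 4.2 [ 0.4865 -0.2234] 0.535 [ 1.6  0.1 -0.   3.9 -2.5 -0.3 -1.   0.5]
jar_mid [ 94. 219. 122. 239.] [0.488 0.346] 3.9 [0.4862 0.3427] 0.595 [ 1.5 -0.1  1.1  1.4 -2.1  0.1 -0.3  0.8]
```

View pics/c1.png

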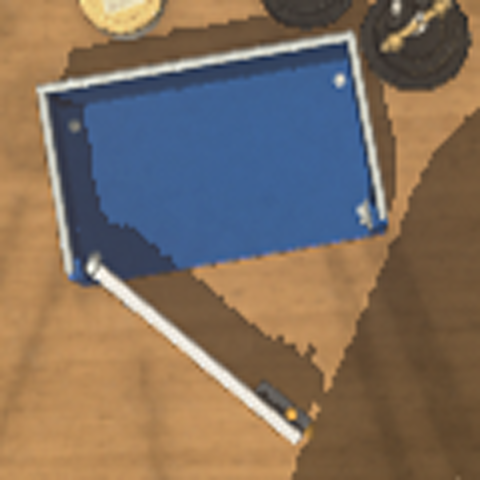

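View pics/c2.png

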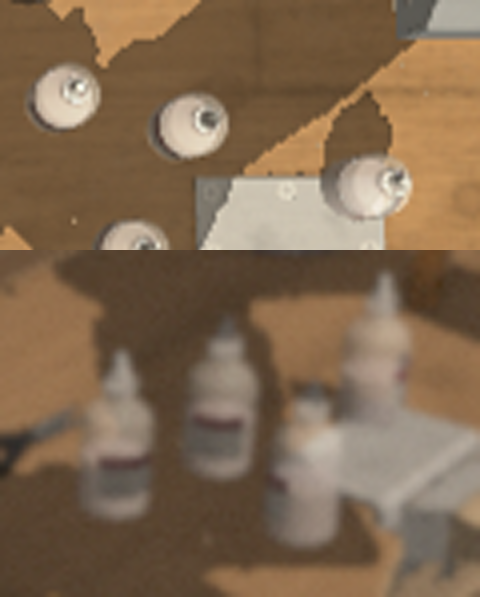

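The enlarged crop shows four candidate bottles. Native top pixels and distances from the base are (316,189) 0.614 m, (345,197) 0.623 m, (391,211) 0.649 m and (331,227) 0.535 m. The last one, next to the grey bench plate, is nearest the base and carries the red-banded label, so it is the one meant. The crib's rim corners and the gate line are also clear in the c1 crop.

Run:
```python
from h import *
from scipy.spatial.transform import Rotation as Ro
n=lambda u,v:(u/4+165-.4,v/4+125-.4)
C={(.0625,.102):(38,88),(.0625,-.102):(353,33),(-.0625,-.102):(388,232),(-.0625,.102):(72,282)}
W=[pt("top",*n(*p),.059)[:2] for p in C.values()];L=list(C)
for w in W: print(w.round(4))
rs=lambda p:np.concatenate([p[:2]+Ro.from_euler("z",p[2]).as_matrix()[:2,:2]@np.array(l)-w for l,w in zip(L,W)])
s=least_squares(rs,[.58,.1,.17]);print("crib",s.x.round(4),(rs(s.x)*1e3).round(1))
A=pt("top",*n(95,265),.055)[:2];B=pt("top",*n(300,438),.055)[:2]
R=Ro.from_euler("z",s.x[2]).as_matrix()[:2,:2]
for p in(A,B):print("gate w",p.round(4),"crib",(R.T@(p-s.x[:2])).round(4))
d=R.T@(B-A);print(np.hypot(*d),"angle",np.arctan2(-d[0],-d[1]))
print("bottle shoulder",pt("top",333,227,.06)[:2])
st=manip.sense();q=st["orientation"];print(Ro.from_quat(np.r_[q[1:],q[0]]).as_matrix().round(3))
m=manip.cut_out("top","flux_mid")
T=manip.read_camera("top");c=T[205:245,300:400]
cv2.imwrite("pics/c4.png",cv2.resize(c,(800,320),interpolation=cv2.INTER_CUBIC))
```

```text
[0.6944 0.175 ]
[ 0.7291 -0.0252]
[ 0.6011 -0.0465]
[0.5706 0.1515]
crib [0.6488 0.0637 0.1663] [-0.8 -0.3 -1.8 -1.4  2.9 -0.8 -0.3  2.5]
gate w [0.5816 0.1379] crib [-0.054   0.0843]
gate w [0.473  0.0091] crib [-0.1824 -0.0247]
0.16847342392478137 angle 0.8671635001989834
bottle shoulder [ 0.4893465  -0.22232548]
[[-0.434  0.    -0.901]
 [ 0.901  0.    -0.434]
 [-0.    -1.    -0.   ]]
```

View pics/c4.png

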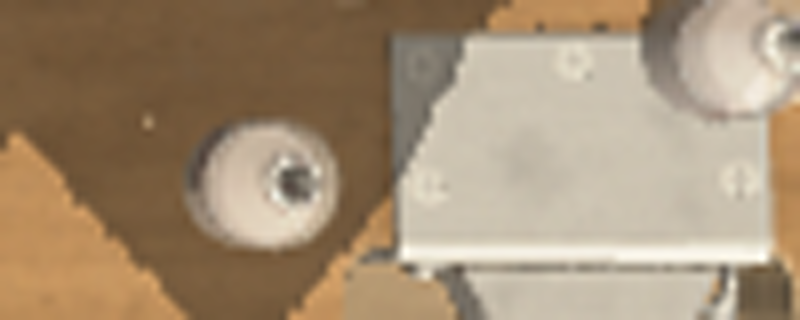

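Call:
drive_tool --deltas '[0, 0, 0, 0, -0.184, 0, -1, 0, 0, 0, 0, -0.184, 0, -1, 0, 0, 0, 0, -0.184, 0, -1, 0, 0, 0, 0, -0.184, 0, -1, 0, 0, 0, 0, -0.184, 0, -1, 0, 0, 0, 0, -0.184, 0, -1, 0, 0, 0, 0, -0.184, 0, -1, -20, 0, -50, 0, 0, 0, -1, -20, 0, -50, 0, 0, 0, -1, -20, 0, -50, 0, 0, 0, -1]' --newtons 30

```text
clock: 2.65
eef_pos: [0.269, -0.3356, 0.403]
orientation: [0.067, -0.068, 0.704, -0.703]
ft_force: [1.0, 0.2, 1.1]
grip_width: 0.0851
```

```bash
cat > rem.py <<'E'
# remaining move: python rem.py x y z(grasp point) -> tool-axes mm, and rotation vector to the fixed orientation
import sys;from h import *
from scipy.spatial.transform import Rotation as Ro
G=np.array([float(v) for v in sys.argv[1:4]]);s=manip.sense();q=s["orientation"];R=Ro.from_quat(np.r_[q[1:],q[0]])
y=.166 if len(sys.argv)<5 else float(sys.argv[4])
c,n=np.cos(y),np.sin(y);Rt=Ro.from_matrix(np.array([[-c,0,n],[-n,0,-c],[0,-1,0]]))
d=G+[0,0,.155]-s["eef_pos"]
print("tool mm",(R.inv().apply(d)*1e3).round(1),"rot",(R.inv()*Rt).as_rotvec().round(3),"eef",s["eef_pos"].round(4),"F",s["ft_force"].round(1),"w",round(s["grip_width"],4),"t",s["clock"],"j",s["qpos"].round(2))
E
python3 rem.py .487 .343 .12
```

```text
tool mm [-343.   128.4 -624.7] rot [0.002 0.025 0.002] eef [ 0.269  -0.3356  0.403 ] F [1.  0.2 1.1] w 0.0851 t 2.65 j [-0.53  0.02 -0.18 -0.   -1.38  0.72]
```

Call:
drive_tool --deltas '[-30, 0, -54, 0, 0.003, 0, -1, -30, 0, -54, 0, 0.003, 0, -1, -30, 0, -54, 0, 0.003, 0, -1, -30, 0, -54, 0, 0.003, 0, -1, -30, 0, -54, 0, 0.003, 0, -1, -30, 0, -54, 0, 0.003, 0, -1, -30, 0, -54, 0, 0.003, 0, -1, -30, 0, -54, 0, 0.003, 0, -1, -30, 0, -54, 0, 0.003, 0, -1, -30, 0, -54, 0, 0.003, 0, -1]'

```text
clock: 3.9
eef_pos: [0.4667, 0.2581, 0.4084]
orientation: [0.061, -0.053, 0.706, -0.704]
ft_force: [0.4, -0.0, -0.0]
grip_width: 0.0855
```

```bash
python3 rem.py .487 .343 .12
```

```text
tool mm [-32.3 133.8 -80.4] rot [ 0.001 -0.005 -0.011] eef [0.4667 0.2581 0.4084] F [ 0.4 -0.  -0. ] w 0.0855 t 3.9 j [ 0.8   0.22  0.07  0.01 -1.41 -0.64]
```

Call:
drive_tool --deltas '[-11, 15, -27, 0, 0, -0.004, -1, -11, 15, -27, 0, 0, -0.004, -1, -10, 15, -26, 0, 0, -0.003, -1, 0, 25, 0, 0, -0.005, 0, -1, 0, 25, 0, 0, 0, 0, -1, 0, 25, 0, 0, 0, 0, -1, 0, 14, 0, 0, 0, 0, -1, 0, 0, 0, 0, 0, 0, -1, 0, 0, 0, 0, 0, 0, -1, 0, 0, 0, 0, 0, 0, -1]'

```text
clock: 5.15
eef_pos: [0.4875, 0.351, 0.2708]
orientation: [0.061, -0.06, 0.705, -0.704]
ft_force: [0.4, -0.5, 0.7]
grip_width: 0.0854
```

```bash
python3 rem.py .487 .343 .022
python3 - <<'E'
from h import *
T=manip.read_camera("top");S=manip.read_camera("scene")
a=cv2.resize(T[180:270,60:180],(480,360),interpolation=cv2.INTER_CUBIC)
b=cv2.resize(S[230:330,130:250],(432,360),interpolation=cv2.INTER_CUBIC)[:,:320]
cv2.imwrite("pics/c5.png",np.hstack([a,b]))
print(px("top",(.487,.343,0.05)),px("scene",(.487,.343,0.05)),px("scene",(.487,.343,0.12)))
for c in("top","scene"):
  for r in manip.search_frame(c,"jar_mid")[:2]:print(c,np.round(r["box"],1),r["confidence"],bb(c,cyl(.487,.343,JAR)).round(1))
E
```

```text
tool mm [ 2.  93.8  8. ] rot [ 0.002  0.006 -0.002] eef [0.4875 0.351  0.2708] F [ 0.4 -0.5  0.7] w 0.0854 t 5.15 j [ 0.88  0.42  0.   -0.   -1.15 -0.71]
(np.float64(106.11350442549175), np.float64(229.09631681141494)) (np.float64(179.91780407332217), np.float64(274.839910074012)) (np.float64(177.48057455628953), np.float64(247.01911110221707))
top [ 93.7 220.4 121.8 238.5] 0.65 [ 95.3 218.3 123.5 240. ]
scene [167.2 264.5 193.2 304.3] 0.82 [166.5 266.5 194.5 302.5]
```

View pics/c5.png

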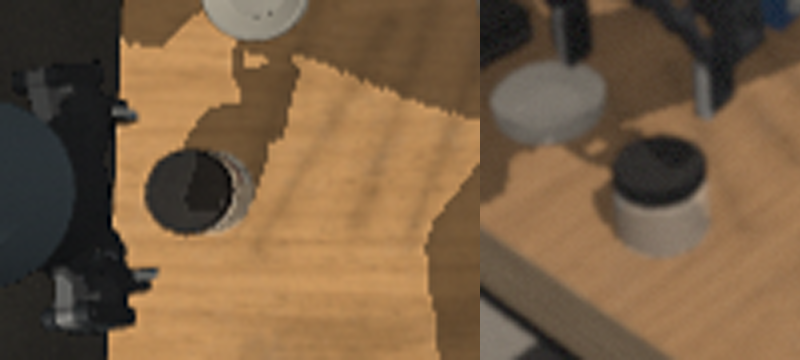

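The jar's lid is at crop (190,192), which is native (107,228). That puts the jar about 2–3 mm from my first estimate, near (0.489, 0.341). The fingers straddle it along x with a 10 mm offset in y to correct.

Call:
drive_tool --deltas '[0, 0, 5, 0, 0.005, 0, -1, 0, 0, 4, 0, 0, 0, -1, 0, 30, 1, 0, 0, 0, -1, 0, 30, 0, 0, 0, 0, -1, 0, 20, 0, 0, 0, 0, -1, 0, 10, 0, 0, 0, 0, -1, 0, 0, 0, 0, 0, 0, -1, 0, 0, 0, 0, 0, 0, 0.5, 0, 0, 0, 0, 0, 0, 0.5, 0, 0, 0, 0, 0, 0, 0.5]'

```text
clock: 6.6
eef_pos: [0.4908, 0.3402, 0.182]
orientation: [0.061, -0.056, 0.707, -0.703]
ft_force: [-0.9, 0.6, -1.7]
grip_width: 0.0523
```

```bash
python3 rem.py .489 .341 .024
```

```text
tool mm [ 1.6  3.  -1.1] rot [ 0.005 -0.    -0.008] eef [0.4908 0.3402 0.182 ] F [-0.9  0.6 -1.7] w 0.0523 t 6.6 j [ 0.87  0.5  -0.12  0.   -0.94 -0.7 ]
```

Call:
drive_tool --deltas '[0, -10, 0, 0, 0, -0.004, 0.5, 0, -20, 0, 0, 0, -0.004, 0.5, 0, -30, 0, 0, 0, 0, 0.5, 0, -30, 0, 0, 0, 0, 0.5, 0, -30, 0, 0, 0, 0, 0.5, 0, -20, 0, 0, 0, 0, 0.5, -20, -10, 20, 0, 0, 0, 0.5, -20, 0, 40, 0, 0, 0, 0.5, -20, 0, 40, 0, 0, 0, 0.5, -20, 0, 40, 0, 0, 0, 0.5]'

```text
clock: 7.85
eef_pos: [0.5933, 0.2133, 0.3431]
orientation: [0.061, -0.061, 0.707, -0.701]
ft_force: [-0.0, 0.8, -1.4]
grip_width: 0.0527
```

```bash
python3 rem.py .643 .112 .1
```

```text
tool mm [-31.4  87.3 109.1] rot [ 0.008  0.006 -0.002] eef [0.5933 0.2133 0.3431] F [-0.   0.8 -1.4] w 0.0527 t 7.85 j [ 0.59  0.44  0.22 -0.01 -1.35 -0.42]
```

Call:
drive_tool --deltas '[-10, 0, 36, 0.002, 0, 0, 0.5, -10, 0, 36, 0.002, 0.003, 0, 0.5, -8, 0, 28, 0.002, 0, 0, 0.5, 0, 0, 8, 0, 0, 0, 0.5, 0, 20, 0, 0, 0, 0, 0.5, 0, 20, 0, 0, 0, 0, 0.5, 0, 20, 0, 0, 0, 0, 0.5, 0, 15, 0, 0, 0, 0, 0.5, 0, 0, 0, 0, 0, 0, 0.5, 0, 0, 0, 0, 0, 0, 0.5]'

```text
clock: 9.1
eef_pos: [0.6405, 0.1072, 0.271]
orientation: [0.061, -0.057, 0.706, -0.703]
ft_force: [-0.2, -0.2, -2.3]
grip_width: 0.0526
```

```bash
python3 rem.py .643 .112 .028
python3 - <<'E'
from h import *
T=manip.read_camera("top");S=manip.read_camera("scene")
a=cv2.resize(T[125:245,165:285],(400,400),interpolation=cv2.INTER_CUBIC)
b=cv2.resize(S[150:250,165:265],(400,400),interpolation=cv2.INTER_CUBIC)
cv2.imwrite("pics/c6.png",np.hstack([a,b]))
E
```

```text
tool mm [-2.8 88.1 -3.9] rot [ 0.004  0.001 -0.005] eef [0.6405 0.1072 0.271 ] F [-0.2 -0.2 -2.3] w 0.0526 t 9.1 j [ 0.4   0.51  0.15 -0.   -1.2  -0.24]
```

View pics/c6.png

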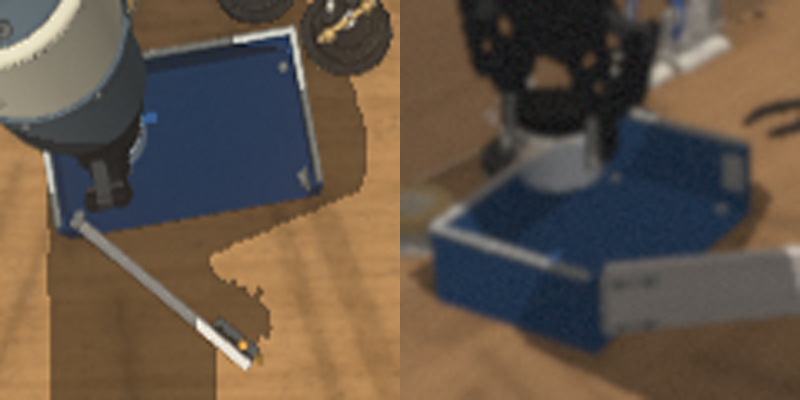

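The jar is held upright over the crib's left half and clears the walls. Next I lower it.

Call:
drive_tool --deltas '[-3, 0, -4, 0.003, 0, -0.004, 0.5, 0, 25, 0, 0, 0, 0, 0.5, 0, 25, 0, 0, 0, 0, 0.5, 0, 15, 0, 0, 0, 0, 0.5, 0, 10, 0, 0, 0, 0, 0.5, 0, 6, 0, 0, 0, 0, 0.5, 0, 1.5, 0, 0, 0, 0, 0.5, 0, 0, 0, 0, 0, 0, 0.5, 0, 0, 0, 0, 0, 0, 0.5, 0, 0, 0, 0, 0, 0, 0.5]'

```text
clock: 10.45
eef_pos: [0.646, 0.1135, 0.1919]
orientation: [0.063, -0.055, 0.706, -0.704]
ft_force: [-0.6, -0.1, -1.4]
grip_width: 0.0523
```

```bash
python3 rem.py .643 .112 .031
```

```text
tool mm [3.3 5.8 1. ] rot [ 0.002  0.002 -0.012] eef [0.646  0.1135 0.1919] F [-0.6 -0.1 -1.4] w 0.0523 t 10.45 j [ 0.41  0.59  0.06  0.   -1.03 -0.24]
```

Call:
drive_tool --deltas '[3, 2, 0, 0, 0, -0.01, 0.5, 0, 2, 0, 0, 0, 0, 0.5, 0, 1.5, 0, 0, 0, 0, 0.5, 0, 1, 0, 0, 0, 0, 0.5, 0, 1, 0, 0, 0, 0, 0.5, 0, 1, 0, 0, 0, 0, 0.5, 0, 1, 0, 0, 0, 0, 0.5, 0, 0, 0, 0, 0, 0, 0.5, 0, 0, 0, 0, 0, 0, 0.5, 0, 0, 0, 0, 0, 0, 0.5]'

```text
clock: 11.7
eef_pos: [0.643, 0.113, 0.1855]
orientation: [0.061, -0.058, 0.705, -0.704]
ft_force: [-1.4, 0.3, 0.9]
grip_width: 0.0524
```

```bash
python3 rem.py .643 .112 .031
```

```text
tool mm [ 0.1 -0.5  1. ] rot [ 0.001  0.003 -0.004] eef [0.643  0.113  0.1855] F [-1.4  0.3  0.9] w 0.0524 t 11.7 j [ 0.41  0.59  0.05 -0.   -1.03 -0.24]
```

Call:
drive_tool --deltas '[0, 0, 0, 0, 0, 0, -0.45, 0, 0, 0, 0, 0, 0, -0.45, 0, 0, 0, 0, 0, 0, -0.45, 0, 0, 0, 0, 0, 0, -0.45, 0, -10, 0, 0, 0, 0, -0.45, 0, -20, 0, 0, 0, 0, -0.45, 0, -30, 0, 0, 0, 0, -0.45, 0, -40, 0, 0, 0, 0, -0.45, 0, -40, 0, 0, 0, 0, -0.45, 0, -20, 0, 0, 0, 0, -0.45]'

```text
clock: 12.95
eef_pos: [0.6422, 0.1123, 0.3524]
orientation: [0.061, -0.058, 0.705, -0.704]
ft_force: [0.0, 0.1, -0.7]
grip_width: 0.062
```

```bash
python3 rem.py .488 -.223 .16
```

```text
tool mm [208.5  36.4 304.6] rot [ 0.001  0.003 -0.004] eef [0.6422 0.1123 0.3524] F [ 0.   0.1 -0.7] w 0.062 t 12.95 j [ 0.41  0.47  0.3   0.   -1.39 -0.24]
```

Call:
drive_tool --deltas '[26, 0, 38, 0, 0, 0, -0.6, 26, 0, 38, 0, 0, 0, -0.6, 26, 0, 38, 0, 0, 0, -0.6, 26, 0, 38, 0, 0, 0, -0.6, 26, 0, 38, 0, 0, 0, -0.6, 26, 0, 38, 0, 0, 0, -0.6, 26, 0, 38, 0, 0, 0, -0.6, 26, 0, 38, 0, 0, 0, -0.6, 0, 0, 0, 0, 0, 0, -0.6, 0, 0, 0, 0, 0, 0, -0.6]'

```text
clock: 14.2
eef_pos: [0.4829, -0.2322, 0.3617]
orientation: [-0.068, 0.053, -0.704, 0.705]
ft_force: [-0.2, 0.2, 0.7]
grip_width: 0.0685
```

```bash
python3 rem.py .488 -.223 .14
python3 - <<'E'
from h import *
T=manip.read_camera("top");S=manip.read_camera("scene")
a=cv2.resize(T[125:245,165:345],(600,400),interpolation=cv2.INTER_CUBIC)
b=cv2.resize(S[165:245,165:345],(600,267),interpolation=cv2.INTER_CUBIC)[:200]
cv2.imwrite("pics/c7.png",np.vstack([a,b]))
for c in("top","scene"):
  for r in manip.search_frame(c,"jar_mid")[:2]:print(c,np.round(r["box"],1),r["confidence"],bb(c,cyl(.643,.112,[(.027,.004),(.027,.054)])).round(1))
E
```

```text
tool mm [-5.2 66.8 -8.4] rot [-0.003  0.005 -0.021] eef [ 0.4829 -0.2322  0.3617] F [-0.2  0.2  0.7] w 0.0685 t 14.2 j [-0.16  0.24 -0.02 -0.   -1.29  0.33]
top [190.6 158.9 210.7 181.4] 0.8 [188.3 156.3 211.6 179.9]
top [301.1 152.1 337.3 165.5] 0.36 [188.3 156.3 211.6 179.9]
scene [193.1 198.4 211.4 220.8] 0.66 [193.1 198.8 214.5 225.8]
scene [215.5 207.3 283.8 233.9] 0.32 [193.1 198.8 214.5 225.8]
```

View pics/c7.png

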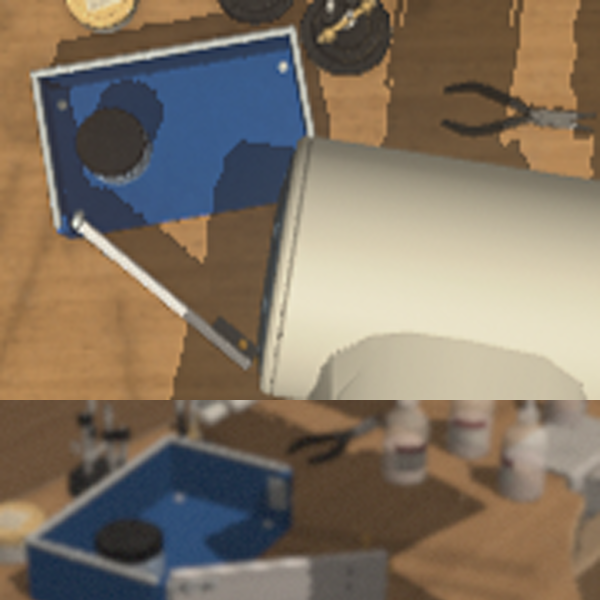

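The jar stands upright in the crib's left half, lid at crop (113,143), and the gate is still open. Now the bottle.

Call:
drive_tool --deltas '[-3, 15, -5, 0, 0, -0.01, -0.6, -2, 20, -4, 0, 0.004, -0.01, -0.6, 0, 20, 0, 0, 0, 0, -0.6, 0, 10, 0, 0, 0, 0, -0.6, 0, 0, 0, 0, 0, 0, -0.6, 0, 0, 0, 0, 0, 0, -0.6, 0, 0, 0, 0, 0, 0, -0.6, 0, 0, 0, 0, 0, 0, -0.6, 0, 0, 0, 0, 0, 0, -0.6, 0, 0, 0, 0, 0, 0, -0.6]'

```text
clock: 15.65
eef_pos: [0.489, -0.2181, 0.2926]
orientation: [-0.061, 0.061, -0.704, 0.705]
ft_force: [0.3, -0.3, -0.4]
grip_width: 0.068
```

```bash
python3 rem.py .488 -.223 .047
```

```text
tool mm [ 1.8 90.6  4.5] rot [-0.003  0.007  0.001] eef [ 0.489  -0.2181  0.2926] F [ 0.3 -0.3 -0.4] w 0.068 t 15.65 j [-0.13  0.29 -0.14  0.   -1.14  0.3 ]
```

Call:
drive_tool --deltas '[1, 5, 4, 0, 0.004, 0, -0.6, 0, 25, 0, 0, 0, 0, -0.6, 0, 25, 0, 0, 0, 0, -0.6, 0, 20, 0, 0, 0, 0, -0.6, 0, 12, 0, 0, 0, 0, -0.6, 0, 4, 0, 0, 0, 0, -0.6, 0, 0, 0, 0, 0, 0, -0.6, 0, 0, 0, 0, 0, 0, -0.6, 0, 0, 0, 0, 0, 0, -0.6, 0, 0, 0, 0, 0, 0, -0.6]'

```text
clock: 16.9
eef_pos: [0.4896, -0.2241, 0.2004]
orientation: [-0.061, 0.058, -0.703, 0.706]
ft_force: [-0.3, -0.4, 1.0]
grip_width: 0.0685
```

```bash
python3 rem.py .488 -.223 .047
```

```text
tool mm [ 1.4 -1.6 -1.3] rot [-0.005  0.002 -0.003] eef [ 0.4896 -0.2241  0.2004] F [-0.3 -0.4  1. ] w 0.0685 t 16.9 j [-0.14  0.38 -0.27  0.   -0.92  0.3 ]
```

Call:
drive_tool --deltas '[0, 0, 0, 0, 0, 0, 0.7, 0, 0, 0, 0, 0, 0, 0.7, 0, 0, 0, 0, 0, 0, 0.7, 0, 0, 0, 0, 0, 0, 0.7, 0, -5, 0, 0, 0, 0, 0.7, 0, -15, 0, 0, 0, 0, 0.7, 0, -25, 0, 0, 0, 0, 0.7, 0, -40, 0, 0, 0, 0, 0.7, 0, -40, 0, 0, 0, 0, 0.7, 0, -20, 0, 0, 0, 0, 0.7]' --newtons 25

```text
clock: 18.15
eef_pos: [0.4881, -0.2234, 0.3528]
orientation: [-0.06, 0.059, -0.703, 0.706]
ft_force: [0.9, -0.3, -1.6]
grip_width: 0.0399
```

```bash
python3 -c "
import numpy as np
R=np.array([[.986,-.165],[.165,.986]]);print(np.array([.649,.064])+R@[.004,-.04])"; python3 rem.py .659 .025 .19
```

```text
[0.659544 0.02522 ]
tool mm [-210.     7.1 -216.3] rot [-0.005  0.002 -0.002] eef [ 0.4881 -0.2234  0.3528] F [ 0.9 -0.3 -1.6] w 0.0399 t 18.15 j [-0.14  0.25 -0.03  0.   -1.28  0.3 ]
```

Call:
drive_tool --deltas '[-15, 0, -15, 0, 0, 0, 0.7, -30, 0, -30, 0, 0, 0, 0.7, -30, 0, -30, 0, 0, 0, 0.7, -30, 0, -31, 0, 0, 0, 0.7, -30, 0, -31, 0, 0, 0, 0.7, -30, 0, -31, 0, 0, 0, 0.7, -30, 0, -31, 0, 0, 0, 0.7, -15, 0, -17, 0, 0, 0, 0.7, 0, 0, 0, 0, 0, 0, 0.7, 0, 0, 0, 0, 0, 0, 0.7]'

```text
clock: 19.4
eef_pos: [0.6643, 0.0415, 0.3495]
orientation: [-0.059, 0.061, -0.703, 0.706]
ft_force: [-0.9, 0.7, -0.7]
grip_width: 0.0397
```

```bash
python3 rem.py .659 .025 .051
```

```text
tool mm [  7.5 143.6  14.9] rot [-0.003  0.004  0.003] eef [0.6643 0.0415 0.3495] F [-0.9  0.7 -0.7] w 0.0397 t 19.4 j [ 0.3   0.51  0.34  0.   -1.41 -0.13]
```

Call:
drive_tool --deltas '[5, 0, 10, 0, 0, 0, 0.7, 2, 0, 5, 0, 0, 0, 0.7, 0, 20, 0, 0, 0, 0, 0.7, 0, 25, 0, 0, 0, 0, 0.7, 0, 25, 0, 0, 0, 0, 0.7, 0, 25, 0, 0, 0, 0, 0.7, 0, 20, 0, 0, 0, 0, 0.7, 0, 10, 0, 0, 0, 0, 0.7, 0, 0, 0, 0, 0, 0, 0.7, 0, 0, 0, 0, 0, 0, 0.7]'

```text
clock: 20.65
eef_pos: [0.6575, 0.0151, 0.2265]
orientation: [-0.058, 0.055, -0.704, 0.706]
ft_force: [0.0, -0.6, -1.3]
grip_width: 0.0399
```

```bash
python3 rem.py .659 .025 .0494
```

```text
tool mm [-2.9 22.1 -9.7] rot [-0.004 -0.006 -0.004] eef [0.6575 0.0151 0.2265] F [ 0.  -0.6 -1.3] w 0.0399 t 20.65 j [ 0.26  0.56  0.11  0.   -1.12 -0.1 ]
```

Call:
drive_tool --deltas '[-2, 6, -8, 0, -0.004, 0, 0.7, 0, 6, 0, 0, 0, 0, 0.7, 0, 4, 0, 0, 0, 0, 0.7, 0, 2, 0, 0, 0, 0, 0.7, 0, 1, 0, 0, 0, 0, 0.7, 0, 1, 0, 0, 0, 0, 0.7, 0, 1, 0, 0, 0, 0, 0.7, 0, 0, 0, 0, 0, 0, 0.7, 0, 0, 0, 0, 0, 0, 0.7, 0, 0, 0, 0, 0, 0, 0.7]'

```text
clock: 21.9
eef_pos: [0.659, 0.024, 0.206]
orientation: [-0.061, 0.056, -0.703, 0.706]
ft_force: [-0.8, -0.3, -1.4]
grip_width: 0.0402
```

```bash
python3 rem.py .659 .025 .0494
```

```text
tool mm [-0.1  1.6 -0.9] rot [-0.004 -0.001 -0.007] eef [0.659 0.024 0.206] F [-0.8 -0.3 -1.4] w 0.0402 t 21.9 j [ 0.27  0.58  0.09  0.01 -1.07 -0.11]
```

Call:
drive_tool --deltas '[0, 1, 0, 0, 0, 0, 0.7, 0, 1, 0, 0, 0, 0, 0.7, 0, 0.5, 0, 0, 0, 0, 0.7, 0, 0, 0, 0, 0, 0, 0.7, 0, 0, 0, 0, 0, 0, 0.2, 0, 0, 0, 0, 0, 0, -0.3, 0, 0, 0, 0, 0, 0, -0.3, 0, 0, 0, 0, 0, 0, -0.3, 0, 0, 0, 0, 0, 0, -0.3, 0, 0, 0, 0, 0, 0, -0.3]'

```text
clock: 23.15
eef_pos: [0.6593, 0.024, 0.2042]
orientation: [-0.062, 0.055, -0.703, 0.706]
ft_force: [0.4, -0.2, -0.4]
grip_width: 0.0554
```

Call:
drive_tool --deltas '[0, -10, 0, 0, 0, 0, -0.3, 0, -20, 0, 0, 0, 0, -0.3, 0, -30, 0, 0, 0, 0, -0.3, 0, -30, 0, 0, 0, 0, -0.3, 0, -30, 0, 0, 0, 0, -0.3, 0, -20, 0, 0, 0, 0, -0.3, 40, 0, 0, 0, 0, 0, -0.3, 50, 0, 0, 0, 0, 0, -0.3, 50, 0, 0, 0, 0, 0, 0.2, 50, 0, 0, 0, 0, 0, 1]'

```text
clock: 24.4
eef_pos: [0.4677, -0.0077, 0.3527]
orientation: [-0.065, 0.052, -0.703, 0.706]
ft_force: [0.0, -0.5, 0.9]
grip_width: 0.0197
```

```bash
python3 rem.py .46 .03 .1
python3 - <<'E'
from h import *
T=manip.read_camera("top");S=manip.read_camera("scene")
a=cv2.resize(T[125:245,165:285],(400,400),interpolation=cv2.INTER_CUBIC)
b=cv2.resize(S[150:250,165:265],(400,400),interpolation=cv2.INTER_CUBIC)
cv2.imwrite("pics/c8.png",np.hstack([a,b]))
E
```

```text
tool mm [  3.   97.4 -39. ] rot [-0.006 -0.    -0.017] eef [ 0.4677 -0.0077  0.3527] F [ 0.  -0.5  0.9] w 0.0197 t 24.4 j [ 0.32  0.11 -0.21  0.01 -1.24 -0.16]
```

View pics/c8.png

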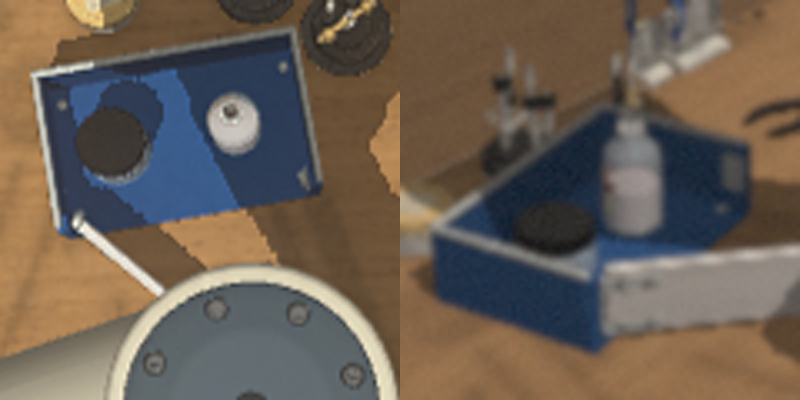

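Both stand upright in the crib: the bottle at top crop (233,122), the jar at (113,143), with the gate open. Now I move to a start point outside the gate, fingers closed, and work out the push arc.

```bash
cat > gate.py <<'E'
import sys;from h import *
R=np.array([[np.cos(.166),-np.sin(.166)],[np.sin(.166),np.cos(.166)]]);O=np.array([.649,.064])
def C(t,off=0): # grasp point (crib xy) whose (+x,-y) corner touches outer face
    s,c=np.sin(t),np.cos(t);return np.array([-.056,.0845])+.135*np.array([-s,-c])+(.004+off)*np.array([-c,s])-[.0145,-.011]
if __name__=="__main__":
    s=manip.sense();p=R.T@(s["eef_pos"][:2]-O);print("now crib",p.round(4),"F crib",(R.T@s["ft_force"][:2]).round(2))
    for t in map(float,sys.argv[1:]):
        d=(C(t)-p)*1e3;print(t,C(t).round(4),(O+R@C(t)).round(4),"tool x,z from now",(-d).round(1))
E
python3 gate.py .867 .8 .7 .6 .5 .4 .3 .2 .1 0; python3 -c "
from gate import *
print(O+R@C(.867,.025))"; python3 rem.py .4545 .0622 .038
```

```text
now crib [-0.1935 -0.041 ] F crib [0.58 0.53]
0.867 [-0.176   0.0112] [0.4736 0.046 ] tool x,z from now [-17.5 -52.2]
0.8 [-0.1701  0.0043] [0.4805 0.0401] tool x,z from now [-23.4 -45.3]
0.7 [-0.1605 -0.0052] [0.4915 0.0324] tool x,z from now [-33.  -35.8]
0.6 [-0.15   -0.0137] [0.5033 0.0257] tool x,z from now [-43.5 -27.3]
0.5 [-0.1387 -0.0211] [0.5157 0.0203] tool x,z from now [-54.8 -19.9]
0.4 [-0.1268 -0.0273] [0.5285 0.0161] tool x,z from now [-66.8 -13.7]
0.3 [-0.1142 -0.0323] [0.5417 0.0133] tool x,z from now [-79.3  -8.7]
0.2 [-0.1012 -0.036 ] [0.5551 0.0118] tool x,z from now [-92.3  -5. ]
0.1 [-0.088  -0.0384] [0.5686 0.0116] tool x,z from now [-105.6   -2.6]
0.0 [-0.0745 -0.0395] [0.5821 0.0127] tool x,z from now [-119.    -1.5]
[0.4544545 0.0620757]
tool mm [  1.  159.5 -72.2] rot [-0.005 -0.    -0.015] eef [ 0.4649 -0.0084  0.3528] F [0.5 0.6 0.2] w 0.0047 t 24.5 j [ 0.32  0.1  -0.21  0.01 -1.24 -0.16]
```

Call:
drive_tool --deltas '[0, 0, -25, 0, 0, -0.007, 1, 0, 0, -25, 0, 0, -0.007, 1, 0, 0, -24, 0, 0, 0, 1, 0, 15, 0, 0, 0, 0, 1, 0, 30, 0, 0, 0, 0, 1, 0, 30, 0, 0, 0, 0, 1, 0, 30, 0, 0, 0, 0, 1, 0, 25, 0, 0, 0, 0, 1, 0, 5, 0, 0, 0, 0, 1, 0, 0, 0, 0, 0, 0, 1]'

```text
clock: 25.75
eef_pos: [0.4572, 0.0679, 0.2241]
orientation: [-0.066, 0.052, -0.704, 0.705]
ft_force: [-0.1, 0.5, 0.3]
grip_width: -0.0004
```

```bash
python3 rem.py .4545 .0622 .038;python3 gate.py .867
```

```text
tool mm [ 4.3 31.   5.1] rot [-0.002  0.002 -0.02 ] eef [0.4572 0.0679 0.2241] F [-0.1  0.5  0.3] w -0.0004 t 25.75 j [ 0.49  0.22 -0.44  0.01 -0.89 -0.33]
now crib [-0.1885  0.0356] F crib [0.01 0.56]
0.867 [-0.176   0.0112] [0.4736 0.046 ] tool x,z from now [-12.5  24.4]
```

Call:
drive_tool --deltas '[0, 12, 0, 0, 0, -0.01, 1, 0, 12, 0, 0, 0, -0.01, 1, 0, 7, 0, 0, 0, 0, 1, 0, 0, 0, 0, 0, 0, 1, -4, 0, 7, 0, 0, 0, 1, -4, 0, 7, 0, 0, 0, 1, -4, 0, 7, 0, 0, 0, 1, -6, 0, 6, 0, 0, 0, 1, -6, 0, 6, 0, 0, 0, 1, 0, 0, 0, 0, 0, 0, 1]'

```text
clock: 27.0
eef_pos: [0.4904, 0.0374, 0.1938]
orientation: [-0.06, 0.058, -0.704, 0.705]
ft_force: [-0.6, 0.2, 0.7]
grip_width: 0.0003
```

```bash
python3 rem.py .4545 .0622 .038;python3 gate.py .8 .7 .6 .5 .4 .3 .2 .1 0
```

```text
tool mm [ 31.3   0.7 -30.4] rot [-0.001  0.001 -0.004] eef [0.4904 0.0374 0.1938] F [-0.6  0.2  0.7] w 0.0003 t 27.0 j [ 0.4   0.32 -0.39  0.   -0.86 -0.23]
now crib [-0.1608 -0.    ] F crib [-0.56  0.3 ]
0.8 [-0.1701  0.0043] [0.4805 0.0401] tool x,z from now [ 9.4 -4.3]
0.7 [-0.1605 -0.0052] [0.4915 0.0324] tool x,z from now [-0.2  5.2]
0.6 [-0.15   -0.0137] [0.5033 0.0257] tool x,z from now [-10.7  13.7]
0.5 [-0.1387 -0.0211] [0.5157 0.0203] tool x,z from now [-22.   21.1]
0.4 [-0.1268 -0.0273] [0.5285 0.0161] tool x,z from now [-34.   27.3]
0.3 [-0.1142 -0.0323] [0.5417 0.0133] tool x,z from now [-46.6  32.3]
0.2 [-0.1012 -0.036 ] [0.5551 0.0118] tool x,z from now [-59.5  36. ]
0.1 [-0.088  -0.0384] [0.5686 0.0116] tool x,z from now [-72.8  38.4]
0.0 [-0.0745 -0.0395] [0.5821 0.0127] tool x,z from now [-86.3  39.5]
```

Call:
drive_tool --deltas '[-6, 0, 7, 0, 0, 0, 1, -6, 0, 7, 0, 0, 0, 1, -6, 0, 4, 0, 0, 0, 1, -6, 0, 4, 0, 0, 0, 1, -6, 0, 3.5, 0, 0, 0, 1, -6, 0, 3.5, 0, 0, 0, 1, -6, 0, 2.5, 0, 0, 0, 1, -6, 0, 2.5, 0, 0, 0, 1, -6, 0, 2, 0, 0, 0, 1, 0, 0, 0, 0, 0, 0, 1]'

```text
clock: 28.25
eef_pos: [0.554, 0.0094, 0.1939]
orientation: [-0.061, 0.058, -0.704, 0.705]
ft_force: [-0.3, -0.4, -0.1]
grip_width: 0.0001
```

```bash
python3 rem.py .58 .012 .038;python3 gate.py .1 0
python3 - <<'E'
from h import *
T=manip.read_camera("top");S=manip.read_camera("scene")
a=cv2.resize(T[125:245,165:285],(400,400),interpolation=cv2.INTER_CUBIC)
b=cv2.resize(S[160:260,175:275],(400,400),interpolation=cv2.INTER_CUBIC)
cv2.imwrite("pics/c9.png",np.hstack([a,b]))
E
```

```text
tool mm [-26.1   1.    1.7] rot [-0.001  0.002 -0.004] eef [0.554  0.0094 0.1939] F [-0.3 -0.4 -0.1] w 0.0001 t 28.25 j [ 0.3   0.42 -0.23  0.   -0.92 -0.13]
now crib [-0.1027 -0.0382] F crib [-0.32 -0.32]
0.1 [-0.088  -0.0384] [0.5686 0.0116] tool x,z from now [-14.8   0.2]
0.0 [-0.0745 -0.0395] [0.5821 0.0127] tool x,z from now [-28.2   1.3]
```

View pics/c9.png

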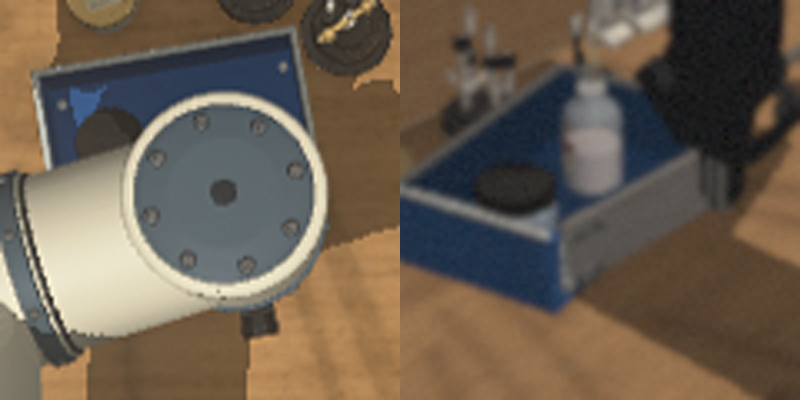

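The gate is following the fingers at scene crop (715,180), nearly shut, and both containers are still upright. I'll finish the push in small steps while watching the force.

Call:
drive_tool --deltas '[-4, 0, 0, 0, 0, 0, 1, -4, 0, 0, 0, 0, 0, 1, -4, 0, 0, 0, 0, 0, 1, -4, 0, 0, 0, 0, 0, 1, -3, 0, 0, 0, 0, 0, 1, -3, 0, 0, 0, 0, 0, 1, -2, 0, 0, 0, 0, 0, 1, -2, 0, 0, 0, 0, 0, 1, 0, 0, 0, 0, 0, 0, 1, 0, 0, 0, 0, 0, 0, 1]'

```text
clock: 29.6
eef_pos: [0.5778, 0.0135, 0.1934]
orientation: [-0.057, 0.061, -0.704, 0.705]
ft_force: [-1.1, 0.2, 0.7]
grip_width: 0.0
```

```bash
python3 rem.py .58 .012 .038;python3 gate.py .1 0
```

```text
tool mm [-1.9  0.4  1.8] rot [-0.001  0.001  0.006] eef [0.5778 0.0135 0.1934] F [-1.1  0.2  0.7] w 0.0 t 29.6 j [ 0.29  0.46 -0.16  0.   -0.96 -0.13]
now crib [-0.0786 -0.0381] F crib [-1.1   0.36]
0.1 [-0.088  -0.0384] [0.5686 0.0116] tool x,z from now [9.4 0.4]
0.0 [-0.0745 -0.0395] [0.5821 0.0127] tool x,z from now [-4.1  1.4]
```

Call:
drive_tool --deltas '[-1, 0, 0, 0, 0, 0, 1, -1, 0, 0, 0, 0, 0, 1, -1, 0, 0, 0, 0, 0, 1, -1, 0, 0, 0, 0, 0, 1, -1, 0, 0, 0, 0, 0, 1, -1, 0, 0, 0, 0, 0, 1, 0, 0, 0, 0, 0, 0, 1, 0, 0, 0, 0, 0, 0, 1, 0, 0, 0, 0, 0, 0, 1, 0, 0, 0, 0, 0, 0, 1]'

```text
clock: 30.85
eef_pos: [0.5797, 0.0137, 0.1932]
orientation: [-0.052, 0.065, -0.704, 0.706]
ft_force: [-3.4, -0.2, 2.7]
grip_width: -0.0001
```

```bash
python3 gate.py 0
```

```text
now crib [-0.0767 -0.0381] F crib [-3.39  0.36]
0.0 [-0.0745 -0.0395] [0.5821 0.0127] tool x,z from now [-2.2  1.4]
```

Call:
drive_tool --deltas '[-2, 0, 0, 0, 0, 0, 1, -3, 0, 0, 0, 0, 0, 1, -3, 0, 0, 0, 0, 0, 1, -3, 0, 0, 0, 0, 0, 1, -3, 0, 0, 0, 0, 0, 1, -3, 0, 0, 0, 0, 0, 1, -3, 0, 0, 0, 0, 0, 1, -3, 0, 0, 0, 0, 0, 1, -3, 0, 0, 0, 0, 0, 1, -3, 0, 0, 0, 0, 0, 1]'

```text
clock: 32.1
eef_pos: [0.5944, 0.0157, 0.192]
orientation: [-0.035, 0.081, -0.702, 0.707]
ft_force: [-14.6, -0.6, 11.6]
grip_width: -0.0001
```

```bash
python3 gate.py 0; python3 rem.py .58 .012 .038
```

```text
now crib [-0.0618 -0.0386] F crib [-14.55   1.82]
0.0 [-0.0745 -0.0395] [0.5821 0.0127] tool x,z from now [12.7  0.9]
tool mm [14.8  0.   1.3] rot [-0.001 -0.002  0.066] eef [0.5944 0.0157 0.192 ] F [-14.6  -0.6  11.6] w -0.0001 t 32.1 j [ 0.29  0.51 -0.08 -0.01 -1.05 -0.12]
```

14.6 N against a firm stop, with the fingertip computed at about the shut position. I back off and look.

Call:
drive_tool --deltas '[8, 0, 0, 0, 0, 0.02, 1, 15, 0, 0, 0, 0, 0.03, 1, 25, 0, 0, 0, 0, 0.016, 1, 40, 0, 0, 0, 0, 0, 1, 40, -10, 0, 0, 0, 0, 1, 0, -40, 0, 0, 0, 0, 1, 0, -40, 0, 0, 0, 0, 1, 20, -40, 0, 0, 0, 0, 1, 40, -20, 0, 0, 0, 0, 1, 0, 0, 0, 0, 0, 0, 1]'

```text
clock: 33.35
eef_pos: [0.4049, -0.0154, 0.3473]
orientation: [0.068, -0.049, 0.705, -0.704]
ft_force: [0.7, 0.6, 0.4]
grip_width: -0.0001
```

```bash
python3 rem.py .45 .012 .2
python3 - <<'E'
from h import *
T=manip.read_camera("top");S=manip.read_camera("scene")
a=cv2.resize(T[125:225,165:265],(400,400),interpolation=cv2.INTER_CUBIC)
b=cv2.resize(S[160:260,175:275],(400,400),interpolation=cv2.INTER_CUBIC)
cv2.imwrite("pics/c10.png",np.hstack([a,b]))
E
```

```text
tool mm [-49.2  -6.3 -19.6] rot [-0.    -0.    -0.028] eef [ 0.4049 -0.0154  0.3473] F [0.7 0.6 0.4] w -0.0001 t 33.35 j [ 0.36 -0.02 -0.36  0.01 -1.2  -0.19]
```

View pics/c10.png

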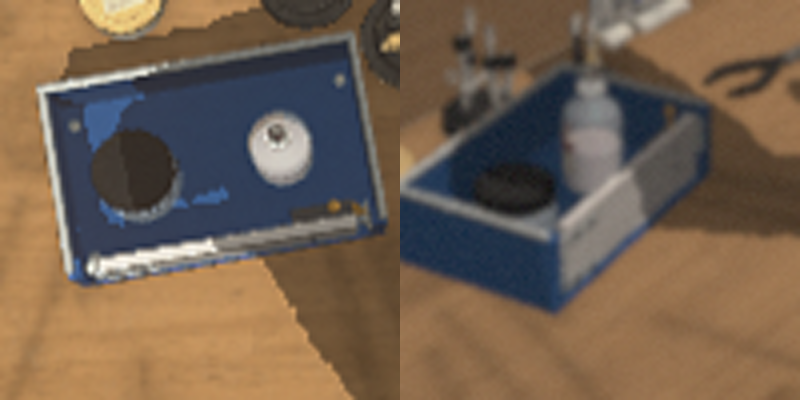

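The gate lies along the crib's front edge, from top crop (95,265) to (362,222). The bolt tip is at the strike, and the knob is about 24 px from the free end, the same as when the bolt was fully out. Now a numeric check.

Run:
```python
from h import *;from gate import R,O
n=lambda u,v:(u/4+165-.4,v/4+125-.4)
A,B,K=[R.T@(pt("top",*n(*p),z)[:2]-O) for p,z in(((95,265),.055),((362,222),.055),((335,207),.066))]
d=B-A;print(A.round(4),B.round(4),"knob",K.round(4),"len",np.hypot(*d).round(4),"ang",np.arctan2(-d[0],-d[1]).round(3))
for l,P,x in(("flux_mid",[(r,z+.004) for r,z in BOT],(.659,.025)),("jar_mid",[(r,z+.004) for r,z in JAR],(.643,.112))):
    bx=[(c,r["box"]) for c in("top",) for r in manip.search_frame(c,l)]
    bx=sorted(bx,key=lambda b:np.abs(bb("top",cyl(*x,P))-b[1]).max())[:1]
    w,r=fit(bx,P,x);print(l,"crib xy",(R.T@(w-O)).round(3),r)
```

```text
[-0.0542  0.084 ] [-0.0559 -0.0862] knob [-0.0452 -0.0708] len 0.1702 ang 0.01
flux_mid crib xy [ 0.003 -0.044] [ 0.4 -1.  -0.4  1.1]
jar_mid crib xy [-0.002  0.056] [-0.3  0.8  0.3 -0.9]
```

```bash
python3 -c "
from station import manip
print(manip.sense()['clock'],manip.sign_off())"
```

```text
the job is handed in; nothing more can be done
33.55 None
```

The job is handed in at 33.6 s: the rouge jar and the flux bottle nearest the base stand upright in the crib, and the gate is pushed shut. I let go and moved the arm clear.

**Last checks**
- **Containers:** by the top camera, the bottle is at about (0.003, -0.044) and the jar at about (-0.002, 0.056) in the crib frame. Both look upright in the last pictures.
- **Gate:** I measured an angle of about 0.01 rad in the picture, after pushing with up to 14.6 N against a firm stop.
- **Latch:** the bolt's knob is about 15 mm from the free end, the same as when the bolt was fully out, so it looks snapped. I could not read either joint directly, so the gate angle and latch state rest on the picture and the push force.
- **Bystanders:** I never touched the charcoal block, the borax dish or the snips, but I did not measure their positions again.

No check failed. The only disagreements were a few millimetres between position estimates.

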